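Brake the bushing dial with its locking pin and lock it

TASK

The bushing dial beside the hand press is still spinning: take the red-handled locking pin from its wooden holder, put its tip down through the slot of the yellow guide onto the dial's face and, pressing gently, use it as a brake to slow the dial to a crawl, slower than a turn in four seconds, before it is caught. When the dial's hole comes round under the slot let the pin enter it, push the pin gently home until its collar sits on the guide, and let go, leaving the dial locked. Never catch the dial with a jolt or ram the pin against it, keep the gripper off the dial, and leave the button, lever and tweezers where they lie.

Things in the scene. Friction and masses are not known exactly. Their poses are not given: they have to be found in the camera images.
- pin: steel locking pin, 100 mm tall, 80 g, standing loose in its holder at first. Origin at the centre of its tip, z up along it. Shank 10 mm across, 50 mm long, the lowest 2 mm tapered to a flat 7 mm tip; then a collar 22 mm across, 4 mm thick, underside 50 mm above the tip; then a red round handle 18 mm across from 54 to 100 mm above the tip: grip it there
- pin_tip (a point): centre of the pin's flat tip
- pin_collar (a point): centre of the underside of the pin's collar, 50 mm above the tip
- holder: dark wooden block 60 x 60 x 52 mm, fixed, with a 14 mm hole in the middle of its top, in which the pin hangs by its collar, its tip 2 mm above the bench; lift the pin 55 mm or more to clear it
- dial_unit: fixed green round base (200 mm across), origin on the bench on the dial's axis, z up. On its +x side a green post 78 mm high, 94 to 120 mm from the axis, carries the yellow guide: a flat arm 48 mm wide, 20 mm thick, top 78 mm above the bench, reaching in to 46 mm from the axis. Four brass bushings stand in the dial within 40 mm of the axis, tops 58 mm above the bench; all else is lower
- slot (a point): centre of the mouth of the slot in the guide, on the guide's top face (78 mm above the bench), 62 mm from the axis along the unit's x. It goes straight down through the guide, 12 mm wide (along the unit's y, the way the dial passes) and 20 mm long (along the unit's x, radial). The dial's face is 32 mm below this point when not pressed
- hub: sprung hub carrying the dial; it does not turn. Origin on the axis at the height of the dial's underside (34 mm above the bench when not pressed), 12 mm below the dial's face. Hub and dial float on a soft spring: they begin to sink at 0.4 N of push and sink 1 mm for each further 1 N, up to 5 mm (5.4 N), where they meet a hard stop; let go, they rise again
- dial (a joint): angle of the aluminium dial (180 mm across, 12 mm thick, 0.6 kg), rad, growing anticlockwise from above, counted over many turns; at multiples of 2 pi its hole is under the slot. A slipping motor turns it that way at 4 to 8 rad/s when free, with only 0.05 to 0.1 N m: 1 to 4.5 N of the pin on its face stops it, as drive and friction have it, less slows it; eased off, it turns again
- dial_hole (a point): mouth centre of the dial's only through hole, on its face, 62 mm from the axis: 13.5 mm wide along the turning direction, 18 mm radially, a red stripe on both sides. Faster than 2 rad/s it must not be caught, and may slip past under a lightly pressed pin; at a crawl the sprung dial rises round the tip and is stopped by it. With the pin home its tip is 6 mm below the dial's underside
- button: black ebony button, 20 mm across, 9 mm high, loose, leave it alone; origin at the centre of its underside
- action_lever: bent nickel action lever, about 80 mm long, 5 mm thick, loose, leave it alone; origin under its longer arm
- tweezers: steel tweezers, 115 mm long, 7 mm high, loose, leave them alone; origin under their middle
- press: cast iron hand press with lever and round walnut reed pan, fixed, 200 x 150 mm, about 390 mm high; origin under its middle
Mind the look-alikes: they are no part of the job. Several things look just like the pin: the one meant starts farthest to the robot's left.

How it is judged (in metres and radians):
On the way, in this order (a step that is already met when the one before it is completed fails the run):
1. the pin's tip is in the guide's slot (horizontal distance between pin_tip and slot below 0.008 m and z of pin_tip in the frame of slot below -0.004 m), for 0.05 s.
2. the pin, its tip on the dial's face, has slowed the dial to a crawl (below 2 rad/s, a turn in 3 s) (velocity of joint dial below 2 rad/s and contact force between pin and hub above 0.2 N and z of pin_tip in the frame of hub above 0.0105 m), for 0.1 s.
At the end, for the whole second after the job is handed in: the dial stands still (below 0.1 rad/s) with its hole within 6 mm of the slot, locked by the released pin, which is upright (within 10 degrees), at rest, through slot and hole, its collar within 3 mm of the guide's top (horizontal distance between dial_hole and slot below 0.006 m and velocity of joint dial between -0.1 and 0.1 rad/s and horizontal distance between pin_collar and slot below 0.008 m and z of pin_collar in the frame of slot below 0.003 m and angle between pin's own z axis and vertical below 0.17 rad and linear speed of pin below 0.02 m/s); the robot touches nothing.
It fails at once if the pin is rammed against the dial or jolts it (over 18 N) (contact force between pin and hub above 18 N).
It fails at once if the gripper or arm touches the dial (contact force between any of the fingers, the arm and hub above 0.5 N).
It fails at once if button, action lever or tweezers disturbed (over 15 mm) (distance of any of button, action_lever, tweezers from where it was at the start of the episode above 0.015 m).
It also fails if it takes over 64 s, if anything falls off the work surface, if the arm or the gripper's body presses on something with over 40 N, if the wrist force passes 120 N, or if a joint passes its speed limit or range.

ROBOT

A 6-joint arm with a two-finger parallel gripper is mounted at the origin on the work surface. World frame = base frame: x ahead of the robot, y to its left, z up, the work surface at z = 0. Lengths are in mm, angles in rad, forces in N, time in s.
With the tool pointing down it reaches from about 350 to 875 mm from the base axis. Payload 4.2 kg.
Tool frame: the origin (TCP) lies at the very end of the fingers, on their centre line; the grasp point (between the pads) lies 19 mm behind it; z points along the fingers, y is the line along which they close (so a half turn about z gives the same grasp; the last joint's range is limited). The gripper opens to 85 mm and grips with 20 to 120 N. Pads are 22 mm wide; open, the fingers measure 114 mm over their backs; the gripper's body (76 mm by 85 mm) begins 54 mm behind the grasp point. The pads swing forward as they close: fully open they stand 13 mm farther back than shut.
Start: joints at [-1.09, 0.385, 0.008, 0, -1.194, -0.259], TCP at [137.509, -609.664, 231.312] pointing down, gripper open.
Joint ranges: [-3.14, 3.14], [-1.21, 2.06], [-1.07, 1.41], [-3.16, 2.05], [-2.99, -0.16], [-3.1, 3.1]. Speed limits (rad/s): [2.79, 2.79, 3.14, 3.14, 3.14, 3.14].

INTERFACE

Orientations are given as a unit quaternion [x, y, z, w].
In Python, from bench import arm, optics gives the robot as it stands. The module is installed in compiled form; this text tells all that it offers.
- The arm moves only by the tool step_arm, never from a script. Its argument "motion" is a list of rows, each an object with "dr": the turn, a rotation vector about the tool's x, y, z in units of 8 degrees (1.0 is 8 degrees), a list of three; "slide": the shift along the tool's x, y, z in mm, a list of three; "jaw": the finger opening in mm, from 0 to 85.4. A call has exactly 8 rows; each row is the pose to reach, as a shift and turn from the pose commanded when the call began, along the tool's axes at that moment; what a row does not reach only later rows make up. A row lasts 1/8 s, in which the tool goes at most 62.5 mm and 10.7 degrees, less where a joint would pass 70% of its speed; a pose out of reach is approached as far as the arm can. A call with a gripper value outside its range is refused whole. The fingers move at their own pace and stop on an object; the grip force is fixed at half the most. Time passes only in rows, so rows that repeat a pose let the fingers close, or fill a call up. It gives the time, the measured TCP pose, the force, the opening and the grip force at its end, in the units of the state.
- arm.read_state(): the state, without advancing time (a new reading comes with each control period).
- optics.get_image(name): name is "scene" or "side" or "wrist"; returns the picture (420x560x3 uint8, blue, green, red); there is no depth.
- optics.camera_info(name): a dict with "camera_matrix" (3x3 intrinsics, pixels), "view" (4x4, takes a point from world to camera coordinates); the wrist camera has in their place "T_tool_cam" (4x4, takes a point from camera to tool coordinates, whose origin is the TCP and whose axes are the flange's). Camera axes: x right, y up, looking along -z (the intrinsics and any distortion apply to the point x, -y, -z); pixel columns grow to the right and rows downward; lengths in mm; the calibration is good to about 2 mm. The wrist camera is an equidistant fisheye: a pixel r from the principal point sees the ray r / f radians off the axis. A picture is of the moment at which its call begins: read the wrist's pose just before it. camera_info takes no time and is no camera call.
- arm.job_done(): hands the job in; it is judged then, once.
The state is a dict: "clock": time; "joints": joint angles; "joint_vel": joint speeds; "joint_efforts": joint torques, N m; "position": TCP position; "ee_rot": TCP orientation; "contact_force": force on the tool from outside, world axes, zero at the start; "wrist_torque": the same for the moment, N m; "gripper_width": finger opening in mm; "grasp_force": force on a finger pad.
Only numpy, scipy, OpenCV 4.12 (cv2) and the standard library are available. Lean on these libraries where they do the work, as an engineer would, in place of code of your own. Each camera call takes 0.05 s, during which the arm holds its last target. There are 200 camera calls.

## Working session

There is one attempt and no reset: what is moved stays moved. The work goes in short steps, Python scripts to look and compute and a tool call to move; the robot and the scene stay as the last step left them, time stands still between calls to the robot, and variables do not carry over. Pictures are saved under pics/ and viewed, at most 10 in all, crops included, and the job is handed in when it is done.

Besides the shell and the picture viewer there is one more tool, called after "Emit:" as name(argument=value, ...), one argument or row to a line, values as JSON. step_arm: Moves the arm, as the interface text tells. Its arguments: {"type":"object","properties":{"motion":{"type":"array","items":{"type":"object","properties":{"dr":{"type":"array","items":{"type":"number"}},"slide":{"type":"array","items":{"type":"number"}},"jaw":{"type":"number"}}}}},"required":["motion"]}

```bash
mkdir -p pics
cat > h.py <<'E'
import numpy as np, cv2
from bench import arm, optics
from scipy.spatial.transform import Rotation as R
def ray(name,u,v,st=None):
    i=optics.camera_info(name); K=np.array(i['camera_matrix'])
    if name!='wrist':
        p=np.array([(u-K[0,2])/K[0,0],(v-K[1,2])/K[1,1],1.]); d=np.array([p[0],-p[1],-1.])
        V=np.array(i['view']); return -V[:3,:3].T@V[:3,3], V[:3,:3].T@d
    st=st or arm.read_state(); T=np.array(i['T_tool_cam']); 
    a=np.array([(u-K[0,2])/K[0,0],(v-K[1,2])/K[1,1]]); th=np.linalg.norm(a); a=a/max(th,1e-9)
    d=np.array([np.sin(th)*a[0],-np.sin(th)*a[1],-np.cos(th)])
    Q=R.from_quat(st['ee_rot']).as_matrix()
    return Q@T[:3,3]+np.array(st['position']), Q@T[:3,:3]@d
def onz(name,u,v,z,st=None):
    o,d=ray(name,u,v,st); return o+d*(z-o[2])/d[2]
def proj(name,P):
    i=optics.camera_info(name);K=np.array(i['camera_matrix']);V=np.array(i['view'])
    c=V[:3,:3]@np.array(P,float)+V[:3,3]; return K[0,2]+K[0,0]*c[0]/-c[2],K[1,2]+K[1,1]*(-c[1])/-c[2]
E
python3 - <<'E'
from h import *
a=optics.get_image('scene');b=optics.get_image('side');st=arm.read_state();w=optics.get_image('wrist')
for n,im in zip(('scene','side','wrist'),(a,b,w)): cv2.imwrite(f'pics/{n}0.png',im)
for n in('scene','side'):
    i=optics.camera_info(n);print(n,i)
print(optics.camera_info('wrist'))
print(st)
E
```

```text
scene {'camera_matrix': array([[544.36011148,   0.        , 286.01050116],
       [  0.        , 544.36011148, 210.54486461],
       [  0.        ,   0.        ,   1.        ]]), 'view': array([[ 6.92896252e-01,  7.20727602e-01,  2.11307234e-02,
        -4.41253326e+02],
       [-5.21388619e-01,  4.80581721e-01,  7.05120640e-01,
         2.32571695e+02],
       [ 4.98044869e-01, -4.99592768e-01,  7.08772442e-01,
        -1.53799949e+03],
       [ 0.00000000e+00,  0.00000000e+00,  0.00000000e+00,
         1.00000000e+00]])}
side {'camera_matrix': array([[494.78302636,   0.        , 275.46880234],
       [  0.        , 494.78302636, 214.89001604],
       [  0.        ,   0.        ,   1.        ]]), 'view': array([[-9.75051339e-01, -2.21872836e-01,  6.87974611e-03,
         5.92306405e+02],
       [ 1.70405491e-01, -7.28289751e-01,  6.63743932e-01,
        -1.19265225e+02],
       [-1.42256300e-01,  6.48356756e-01,  7.47928247e-01,
        -1.19627718e+03],
       [ 0.00000000e+00,  0.00000000e+00,  0.00000000e+00,
         1.00000000e+00]])}
{'camera_matrix': array([[325.1922621,   0.
[... 523 characters left out ...]
0,  3.85486763e-01,  6.73572722e-03, -4.21402702e-04,
       -1.19400193e+00, -2.58569491e-01]), 'joint_vel': array([ 1.85255784e-04, -2.59909861e-03,  1.89371442e-03, -2.10406818e-04,
        6.89251000e-05,  9.01653990e-04]), 'joint_efforts': array([-4.38737352e-04, -3.93318021e+01,  1.88928884e+01,  4.19793248e+00,
       -2.60651737e-03,  1.15297263e-05]), 'position': array([ 137.4000958 , -609.16474402,  230.31823021]), 'ee_rot': array([-1.10623385e-01,  9.93861898e-01,  9.83018964e-04, -1.70689831e-04]), 'contact_force': array([-0.70660776, -1.03595659, -0.19718268]), 'wrist_torque': array([-0.00059656,  0.01608037,  0.04591938]), 'grasp_force': 0.0, 'gripper_width': 85.18496312354262}
```

View pics/scene0.png

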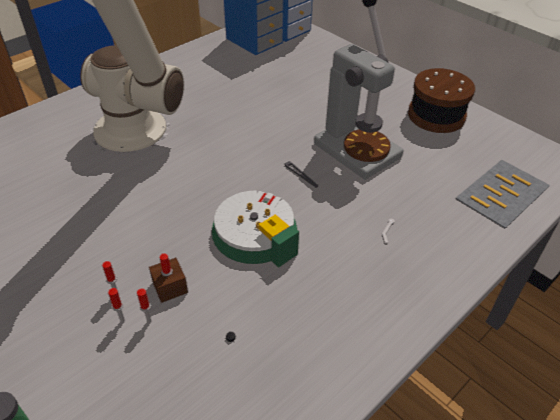

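View pics/side0.png

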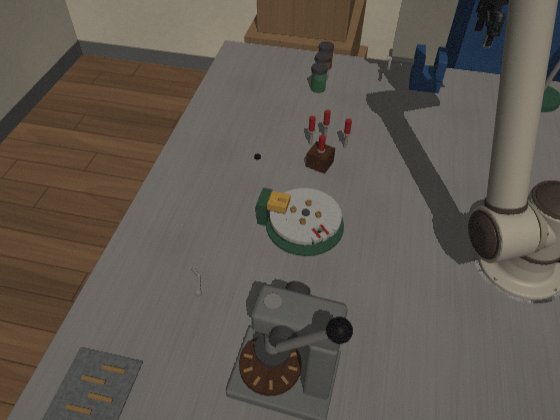

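The scene view shows the pin in the holder at (165,262), the dial at (255,218), the yellow guide at (275,226), and three look-alikes at (109,272), (115,299) and (143,299). In the side view the holder pin is at (322,143) and the guide at (279,202). Next I measure these with colour masks.

```bash
cat > m.py <<'E'
from h import *
def blobs(m,amin):
    n,l,s,c=cv2.connectedComponentsWithStats(m.astype(np.uint8)); return [(s[i,4],c[i],l==i) for i in range(1,n) if s[i,4]>amin]
if __name__=='__main__':
    for n in('scene','side'):
        im=cv2.imread(f'pics/{n}0.png'); h=cv2.cvtColor(im,cv2.COLOR_BGR2HSV); H,S,V=cv2.split(h)
        for a,c,m in blobs(((H<6)|(H>174))&(S>190)&(V>120),25): print(n,'red',a,c.round(1),onz(n,*c,79).round(1))
        yl=((H>18)&(H<32)&(S>180)&(V>120))
        for a,c,m in blobs(yl,60):
            print(n,'yel',a,c.round(1),onz(n,*c,78).round(1))
            cnt=cv2.findContours(m.astype(np.uint8),0,2)[0][0]; q=cv2.boxPoints(cv2.minAreaRect(cnt));
            print([onz(n,*p,78).round(0)[:2].tolist() for p in cv2.approxPolyDP(cnt,2.5,True)[:,0]])
            x,y,w,hh=cv2.boundingRect(cnt); print(x,y,w,hh)
        g=(H>65)&(H<95)&(S>90)
        for a,c,m in blobs(g,100): print(n,'green',a,c.round(1))
    a=cv2.imread('pics/scene0.png')[180:320,90:310]; b=cv2.imread('pics/side0.png')[100:260,240:360]
    c=cv2.resize(a,None,fx=2.6,fy=2.6,interpolation=2); d=cv2.resize(b,(int(120*364/160),364),interpolation=2)
    cv2.imwrite('pics/crop0.png',cv2.resize(np.hstack([c[:364],d]),(800,345)) if c.shape[1]+d.shape[1]>800 else np.hstack([c[:364],d]))
    cv2.imwrite('pics/crop0.png',np.hstack([cv2.resize(a,(520,331)),cv2.resize(b,(248,331))]))
E
python3 m.py
```

```text
scene red 39 [163.4 256.6] [ 517.5 -233.6   79. ]
scene red 38 [106.4 264.5] [ 457.1 -328.7   79. ]
scene red 46 [112.6 291.4] [ 523.3 -354.7   79. ]
scene red 48 [140.9 292.1] [ 561.6 -316.2   79. ]
scene yel 335 [273.3 225.5] [604.7  -9.5  78. ]
[[584.0, 15.0], [580.0, -34.0], [625.0, -32.0], [627.0, 13.0]]
257 215 32 22
scene green 1457 [264.1 248.5]
```

View pics/crop0.png

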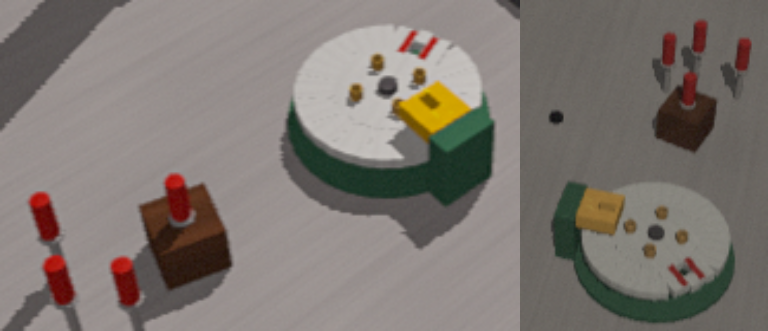

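Run:
```python
from h import *
def tri(a,b):
    o1,d1=ray('scene',*a);o2,d2=ray('side',*b);d1/=np.linalg.norm(d1);d2/=np.linalg.norm(d2)
    s=np.linalg.lstsq(np.c_[d1,-d2],o2-o1,rcond=None)[0];p=o1+d1*s[0];q=o2+d2*s[1];return ((p+q)/2).round(1),round(np.linalg.norm(p-q),1)
print('slot',tri((272.3,222.7),(282.1,199.7)),onz('scene',272.3,222.7,78),onz('side',282.1,199.7,78))
print('hub',tri((254.1,216.4),(305.8,212.7)))
print('pin top',tri((175/2.364+90,178/2.364+180),((690-520)/2.067+240,75/2.067+100)), onz('scene',164,255,102),onz('side',322,136.5,102))
hs=[onz('scene',u/2.364+90,v/2.364+180,52).round(0) for u,v in((140,207),(205,186),(227,230),(160,252))]; print('holder',hs,np.mean(hs,0))
st=arm.read_state();print(R.from_quat(st['ee_rot']).as_matrix().round(3))
```

```text
slot (array([594.3,  -5.3,  76.9]), np.float64(4.0)) [597.15085239  -5.47128005  78.        ] [592.46454081  -5.72654335  78.        ]
hub (array([531.9,  -2.9,  47.4]), np.float64(2.7))
pin top (array([ 532.7, -239.9,  102.3]), np.float64(2.0)) [ 532.85499194 -239.15997509  102.        ] [ 532.49118907 -240.21112861  102.        ]
holder [array([ 501., -261.,   52.]), array([ 520., -206.,   52.]), array([ 572., -221.,   52.]), array([ 553., -277.,   52.])] [ 536.5  -241.25   52.  ]
[[-0.976 -0.22  -0.   ]
 [-0.22   0.976  0.002]
 [ 0.     0.002 -1.   ]]
```

Emit:
step_arm(
  motion=[
    {"slide":[-52,30,0],"dr":[0,0,0],"jaw":50},
    {"slide":[-104,60,0],"dr":[0,0,0],"jaw":50},
    {"slide":[-156,90,0],"dr":[0,0,0],"jaw":50},
    {"slide":[-208,120,0],"dr":[0,0,0],"jaw":50},
    {"slide":[-260,150,0],"dr":[0,0,0],"jaw":50},
    {"slide":[-312,180,0],"dr":[0,0,0],"jaw":50},
    {"slide":[-364,210,0],"dr":[0,0,0],"jaw":50},
    {"slide":[-416,240,0],"dr":[0,0,0],"jaw":50},
  ],
)

```text
clock: 1.15
position: [491.6, -282.4, 231.2]
ee_rot: [-0.111, 0.994, 0.0, -0.0]
contact_force: [1.0, -0.7, 0.2]
gripper_width: 49.8
grasp_force: 0.0
```

Run:
```python
from h import *
st=arm.read_state();w=optics.get_image('wrist');cv2.imwrite('pics/w1.png',w)
import json;json.dump({k:list(st[k]) for k in('position','ee_rot')},open('w1.json','w'))
print(st['position'],st['clock'],st['ee_rot'],st['contact_force'])
```

```text
[ 491.63814548 -282.37628358  231.23801599] 1.15 [-1.10757123e-01  9.93847502e-01  2.97616727e-05 -4.58239858e-05] [ 0.99988186 -0.70953242  0.2229494 ]
```

View pics/w1.png

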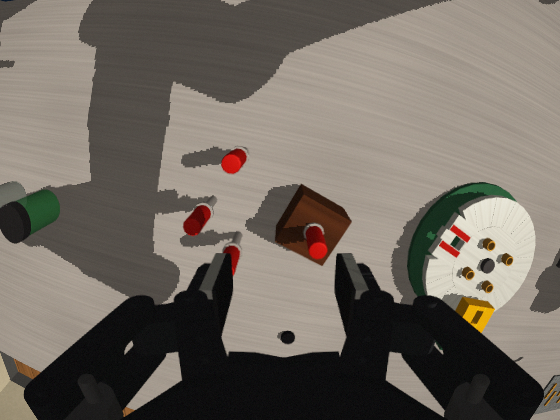

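The wrist view shows the pin's top at about (317,249), the holder's top corners at (303,185), (351,217), (325,265) and (277,232), the slot at (478,316) and the hub at (487,265).

Run:
```python
from h import *
import json;st=json.load(open('w1.json'))
im=cv2.imread('pics/w1.png');H,S,V=cv2.split(cv2.cvtColor(im,cv2.COLOR_BGR2HSV))
m=((S>200)&(V>225)&((H<6)|(H>174)));n,l,s,c=cv2.connectedComponentsWithStats(m.astype(np.uint8))
for i in range(1,n):
    if s[i,4]>60: print(s[i],c[i],onz('wrist',*c[i],102,st).round(1))
print(onz('wrist',317,249,102,st))
for p in((303,185),(351,217),(325,265),(277,232)): print(onz('wrist',*p,52,st).round(1))
print('slot',onz('wrist',478,316,78,st),'hub',onz('wrist',487,265,47,st))
Q=R.from_quat(st['ee_rot']).as_matrix();print('slide',Q.T@(np.array([534,-240,63])-st['position']))
```

```text
[ 531.13233399 -242.55599566  102.        ]
[ 486.  -263.9   52. ]
[ 508.1 -206.    52. ]
[ 568.4 -218.4   52. ]
[ 541.6 -278.7   52. ]
slot [592.59739047  -3.72976993  78.        ] hub [532.63785916  -0.60241984  47.        ]
slide [-50.6659488   31.99893109 168.23595393]
```

Emit:
step_arm(
  motion=[
    {"slide":[-49.5,31.3,20],"dr":[0,0,0],"jaw":50},
    {"slide":[-49.5,31.3,60],"dr":[0,0,0],"jaw":50},
    {"slide":[-49.5,31.3,100],"dr":[0,0,0],"jaw":50},
    {"slide":[-49.5,31.3,135],"dr":[0,0,0],"jaw":50},
    {"slide":[-49.5,31.3,155],"dr":[0,0,0],"jaw":50},
    {"slide":[-49.5,31.3,166],"dr":[0,0,0],"jaw":50},
    {"slide":[-49.5,31.3,166],"dr":[0,0,0],"jaw":12},
    {"slide":[-49.5,31.3,166],"dr":[0,0,0],"jaw":12},
  ],
)

```text
clock: 2.2
position: [532.6, -242.8, 66.3]
ee_rot: [-0.111, 0.994, -0.0, 0.001]
contact_force: [0.3, 0.8, 0.4]
gripper_width: 16.7
grasp_force: 58.5
```

Emit:
step_arm(
  motion=[
    {"slide":[0,0,0],"dr":[0,0,0],"jaw":12},
    {"slide":[0,0,0],"dr":[0,0,0],"jaw":12},
    {"slide":[0,0,-20],"dr":[0,0,0],"jaw":12},
    {"slide":[0,0,-45],"dr":[0,0,0],"jaw":12},
    {"slide":[0,0,-70],"dr":[0,0,0],"jaw":12},
    {"slide":[0,0,-90],"dr":[0,0,0],"jaw":12},
    {"slide":[0,0,-90],"dr":[0,0,0],"jaw":12},
    {"slide":[0,0,-90],"dr":[0,0,0],"jaw":12},
  ],
)

```text
clock: 3.2
position: [531.2, -242.4, 154.3]
ee_rot: [-0.11, 0.994, 0.0, -0.001]
contact_force: [0.2, 0.8, -0.6]
gripper_width: 16.6
grasp_force: 58.5
```

Run:
```python
from h import *
a=optics.get_image('scene');b=optics.get_image('side');st=arm.read_state();w=optics.get_image('wrist')
for n,im in zip(('scene','side','wrist'),(a,b,w)): cv2.imwrite(f'pics/{n}2.png',im)
p=st['position'];print(p,st['ee_rot'],st['contact_force'],st['gripper_width'],st['grasp_force'],st['clock'])
us,vs=proj('scene',p-np.array([0,0,10]));ud,vd=proj('side',p-np.array([0,0,10]));print(us,vs,ud,vd)
us,vs,ud,vd=map(int,(us,vs,ud,vd))
f=lambda i,u,v:cv2.resize(i[v-50:v+50,u-35:u+35],(350,500),interpolation=cv2.INTER_CUBIC)
cv2.imwrite('pics/c2.png',np.hstack([f(a,us,vs),f(b,ud,vd)]));print(us-35,vs-50,ud-35,vd-50)
```

```text
[ 531.14144144 -242.39009103  153.97817734] [-1.10584281e-01  9.93865933e-01  4.87658480e-04 -1.17735563e-03] [ 0.49211249  0.42477534 -1.40287413] 16.545408148064197 58.47457766532898 3.3
159.0932307720322 241.2920961245455 323.84468336628504 123.7679771028171
124 191 288 73
```

View pics/c2.png

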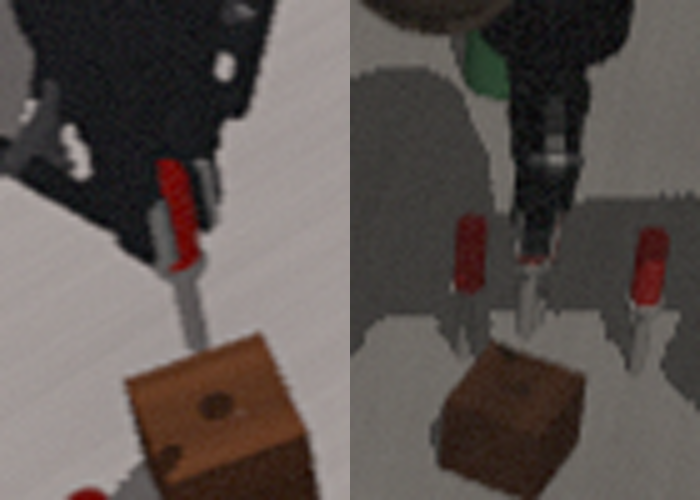

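The pin hangs in the gripper, with its tip at scene (164.6,260.6) and side (323.6,140). The holder is empty.

Run:
```python
from h import *
def tri(a,b):
    o1,d1=ray('scene',*a);o2,d2=ray('side',*b);d1/=np.linalg.norm(d1);d2/=np.linalg.norm(d2)
    s=np.linalg.lstsq(np.c_[d1,-d2],o2-o1,rcond=None)[0];p=o1+d1*s[0];q=o2+d2*s[1];return ((p+q)/2).round(1),p-q
print('tip',tri((164.6,260.4),(323.6,140)))
print(proj('scene',(531.5,-242.4,91)),proj('side',(531.5,-242.4,91)))
# slot: dark pixels inside the yellow region
for n in('scene','side','scene2','side2'):
    im=cv2.imread(f'pics/{n}0.png' if n[-1]!='2' else f'pics/{n}.png');nm=n.rstrip('2')
    u,v=map(int,proj(nm,(595,-6,78)));s=im[v-14:v+14,u-16:u+16].astype(int)
    Y=((s[...,2]-s[...,0])>70).astype(np.uint8); V=s[...,2]
    n_,l,st,c=cv2.connectedComponentsWithStats(Y);k=1+np.argmax(st[1:,4]);Yf=cv2.drawContours(np.zeros_like(Y),[cv2.convexHull(np.argwhere(l==k)[:,::-1].astype(np.int32))],-1,1,-1)
    w=np.where(Yf>0,np.clip(np.percentile(V[l==k],60)-V,0,None),0)
    top=cv2.erode(Yf,np.ones((3,3),np.uint8)); w=w*top*(V<0.6*np.percentile(V[l==k],60))
    yy,xx=np.mgrid[:28,:32];print(n,w.sum(),p:=(u-16+(w*xx).sum()/w.sum(),v-14+(w*yy).sum()/w.sum()),onz(nm,*p,78).round(1))
```

```text
tip (array([ 529.9, -241.5,   87.1]), array([ 4.99904601,  2.80844047, -2.82183425]))
(np.float64(163.01378645497894), np.float64(259.0274770938885)) (np.float64(322.1754166042031), np.float64(139.18367764198942))
scene 5188.0 (np.float64(266.843099460293), np.float64(227.29664610639938)) [599.2 -23.4  78. ]
side 0.0 (np.float64(nan), np.float64(nan)) [nan nan nan]
scene2 4515.0 (np.float64(267.8673311184939), np.float64(227.24186046511628)) [600.6 -21.7  78. ]
side2 0.0 (np.float64(nan), np.float64(nan)) [nan nan nan]<stdin>:15: RuntimeWarning: invalid value encountered in scalar divide
```

Emit:
step_arm(
  motion=[
    {"slide":[-10,20,-4],"dr":[0,0,0],"jaw":12},
    {"slide":[-30,58,-4],"dr":[0,0,0],"jaw":12},
    {"slide":[-55,105,-4],"dr":[0,0,0],"jaw":12},
    {"slide":[-80,152,-4],"dr":[0,0,0],"jaw":12},
    {"slide":[-100,192,-4],"dr":[0,0,0],"jaw":12},
    {"slide":[-113,218,-4],"dr":[0,0,0],"jaw":12},
    {"slide":[-113,218,-4],"dr":[0,0,0],"jaw":12},
    {"slide":[-113,218,-4],"dr":[0,0,0],"jaw":12},
  ],
)

```text
clock: 4.35
position: [593.7, -5.5, 158.6]
ee_rot: [-0.111, 0.994, -0.0, -0.001]
contact_force: [-0.2, -0.2, -1.1]
gripper_width: 16.1
grasp_force: 58.6
```

```bash
cat > look.py <<'E'
from h import *
import sys
k=sys.argv[1]
a=optics.get_image('scene');b=optics.get_image('side');st=arm.read_state();w=optics.get_image('wrist')
for n,im in zip(('scene','side','wrist'),(a,b,w)): cv2.imwrite(f'pics/{n}{k}.png',im)
p=st['position'];print(p,st['ee_rot'],st['contact_force'],st['wrist_torque'],st['gripper_width'],st['clock'])
f=lambda i,u,v,s:cv2.resize(i[v-25:v+25,u-20:u+20],(400,500),interpolation=cv2.INTER_CUBIC)
c=[tuple(map(int,proj(n,(594,-5,90)))) for n in('scene','side')]
cv2.imwrite(f'pics/c{k}.png',np.hstack([f(a,*c[0],10),f(b,*c[1],10)]));print(c)
E
python3 look.py 3
```

```text
[593.78236235  -6.073459   158.98924476] [-1.10047300e-01  9.93926260e-01 -5.14897931e-05 -4.22199414e-04] [ 0.21307623 -0.87195913 -1.52182012] [-0.04813721  0.00856822  0.04666066] 16.65760127366808 4.45
[(271, 217), (281, 196)]
```

View pics/c3.png

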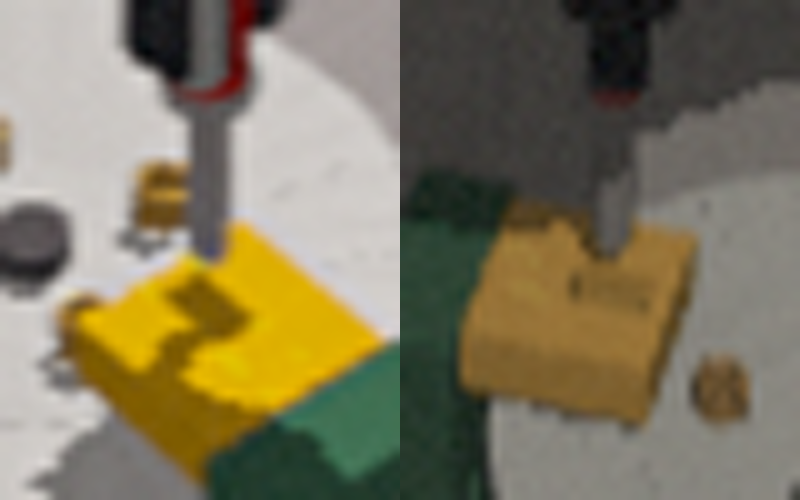

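The tip is above the slot. Scene: tip (271.9,217.8), slot (271.8,222.5). Side: tip (282.1,196.2), slot (282.2,200.0). I solve for the relative offset.

Run:
```python
from h import *
b=np.array([594,-5,85.]);f=lambda p:np.r_[proj('scene',p),proj('side',p)]
J=np.array([f(b+e)-f(b-e) for e in np.eye(3)]).T/2
m=np.array([.1,-4.7,-.1,-3.8]);s=np.linalg.lstsq(J,m,rcond=None);print(J.round(2),s)
for dz in (12,15,17):print(dz,np.linalg.lstsq(J[:,:2],m-J[:,2]*dz,rcond=None))
# unit axis: fit dial centre from pixels hub scene/side
st=arm.read_state();print(st['joints'],R.from_quat(st['ee_rot']).as_matrix().round(3))
```

```text
[[ 0.31  0.34  0.  ]
 [ 0.24 -0.23 -0.32]
 [-0.4  -0.09  0.01]
 [-0.07  0.29 -0.28]] (array([ 0.07641217,  0.48840477, 14.25546304]), array([0.0298068]), np.int32(3), array([0.61445273, 0.47306446, 0.39225289]))
12 (array([-0.36860765,  0.53317221]), array([0.88733216]), np.int32(2), array([0.60080284, 0.46222689]))
15 (array([0.22331492, 0.47362686]), array([0.12325007]), np.int32(2), array([0.60080284, 0.46222689]))
17 (array([0.61792996, 0.43392996]), array([1.29954361]), np.int32(2), array([0.60080284, 0.46222689]))
[ 2.62080613e-01  3.92160358e-01 -1.72739803e-01  2.76143598e-05
 -1.00646484e+00 -1.61256344e+00] [[-0.976 -0.219 -0.001]
 [-0.219  0.976 -0.   ]
 [ 0.001 -0.    -1.   ]]
```

Emit:
step_arm(
  motion=[
    {"slide":[0,-0.5,4],"dr":[0,0,0],"jaw":12},
    {"slide":[0,-0.5,9],"dr":[0,0,0],"jaw":12},
    {"slide":[0,-0.5,13],"dr":[0,0,0],"jaw":12},
    {"slide":[0,-0.5,16],"dr":[0,0,0],"jaw":12},
    {"slide":[0,-0.5,19],"dr":[0,0,0],"jaw":12},
    {"slide":[0,-0.5,22],"dr":[0,0,0],"jaw":12},
    {"slide":[0,-0.5,25],"dr":[0,0,0],"jaw":12},
    {"slide":[0,-0.5,25],"dr":[0,0,0],"jaw":12},
  ],
)

```text
clock: 5.5
position: [594.1, -5.6, 134.0]
ee_rot: [-0.111, 0.994, -0.0, -0.0]
contact_force: [0.1, 0.7, -0.3]
gripper_width: 16.3
grasp_force: 58.6
```

```bash
cat > spd.py <<'E'
from h import *
import sys
ax=np.array([532.,-3.]); N=int(sys.argv[1]) if len(sys.argv)>1 else 8; cam=sys.argv[2] if len(sys.argv)>2 else 'side'
def ang(im,n):
    B,G,Rr=[im[...,i].astype(int) for i in range(3)]
    m=(Rr-G>45)&(Rr-B>45)&(abs(G-B)<30)
    ys,xs=np.nonzero(m); P=np.array([onz(n,x,y,46)[:2] for x,y in zip(xs,ys)]).reshape(-1,2)
    if len(P)==0: return np.nan,0
    d=P-ax; r=np.hypot(*d.T); k=(r>42)&(r<88)
    if k.sum()<3: return np.nan,0
    c=d[k].mean(0); return np.arctan2(c[1],c[0]),k.sum()
out=[]
for i in range(N):
    im=optics.get_image(cam); st=arm.read_state(); a,n=ang(im,cam); out.append((st['clock'],a,n,st['contact_force'][2]))
o=np.array(out); cv2.imwrite('pics/last.png',im)
for r in o: print('%.2f %.2f %d %.1f'%tuple(r))
k=~np.isnan(o[:,1])
if k.sum()>1: print('speed',np.polyfit(o[k,0],np.unwrap(o[k,1]),1)[0])
print('z',st['position'],'f',o[:,3].mean(), 'tq',st['wrist_torque'])
E
python3 spd.py 10 side
```

```text
5.55 nan 0 -0.3
5.60 0.23 23 -0.6
5.65 0.47 49 -0.2
5.70 0.83 54 -1.0
5.75 1.20 58 -1.6
5.80 1.58 60 -1.6
5.85 1.96 62 -1.8
5.90 2.34 59 -1.4
5.95 2.71 50 -1.2
6.00 3.08 46 -1.0
speed 7.303886135844492
z [594.36302214  -5.56381718 134.38359389] f -1.083698181769408 tq [-0.03652695  0.02903464 -0.02651605]
```

Emit:
step_arm(
  motion=[
    {"slide":[0,0,4],"dr":[0,0,0],"jaw":12},
    {"slide":[0,0,8],"dr":[0,0,0],"jaw":12},
    {"slide":[0,0,12],"dr":[0,0,0],"jaw":12},
    {"slide":[0,0,15],"dr":[0,0,0],"jaw":12},
    {"slide":[0,0,17],"dr":[0,0,0],"jaw":12},
    {"slide":[0,0,19],"dr":[0,0,0],"jaw":12},
    {"slide":[0,0,20],"dr":[0,0,0],"jaw":12},
    {"slide":[0,0,20],"dr":[0,0,0],"jaw":12},
  ],
)

```text
clock: 7.0
position: [594.3, -5.6, 114.3]
ee_rot: [-0.111, 0.994, -0.0, -0.0]
contact_force: [-1.1, 0.7, -0.8]
gripper_width: 16.3
grasp_force: 58.6
```

```bash
python3 spd.py 8 side
```

```text
7.05 -1.60 51 -1.2
7.10 -1.22 47 -0.9
7.15 -0.97 31 -0.7
7.20 -0.69 6 -0.6
7.25 nan 0 -1.2
7.30 0.42 28 -0.9
7.35 0.65 58 -0.7
7.40 1.03 56 -0.4
speed 7.730534002608494
z [594.34113322  -5.5890028  114.37827709] f -0.8173508414212995 tq [ 0.01361824  0.02421029 -0.02716561]
```

Emit:
step_arm(
  motion=[
    {"slide":[0,0,0.2],"dr":[0,0,0],"jaw":12},
    {"slide":[0,0,0.4],"dr":[0,0,0],"jaw":12},
    {"slide":[0,0,0.6],"dr":[0,0,0],"jaw":12},
    {"slide":[0,0,0.8],"dr":[0,0,0],"jaw":12},
    {"slide":[0,0,1.0],"dr":[0,0,0],"jaw":12},
    {"slide":[0,0,1.2],"dr":[0,0,0],"jaw":12},
    {"slide":[0,0,1.4],"dr":[0,0,0],"jaw":12},
    {"slide":[0,0,1.5],"dr":[0,0,0],"jaw":12},
  ],
)

```text
clock: 8.4
position: [594.3, -5.6, 112.8]
ee_rot: [-0.111, 0.994, 0.0, 0.0]
contact_force: [0.6, 0.2, -1.8]
gripper_width: 16.9
grasp_force: 58.6
```

```bash
python3 spd.py 6 side
```

```text
8.45 2.58 54 -0.8
8.50 2.97 47 -2.0
8.55 -2.94 49 -0.7
8.60 -2.57 50 -0.7
8.65 -2.20 50 -1.4
8.70 -1.82 50 -1.0
speed 7.512180003798538
z [594.32894097  -5.57230479 112.82025862] f -1.0828986215497407 tq [-0.00078218 -0.0468189   0.01678673]
```

Emit:
step_arm(
  motion=[
    {"slide":[0,0,0.2],"dr":[0,0,0],"jaw":12},
    {"slide":[0,0,0.4],"dr":[0,0,0],"jaw":12},
    {"slide":[0,0,0.6],"dr":[0,0,0],"jaw":12},
    {"slide":[0,0,0.8],"dr":[0,0,0],"jaw":12},
    {"slide":[0,0,1.0],"dr":[0,0,0],"jaw":12},
    {"slide":[0,0,1.0],"dr":[0,0,0],"jaw":12},
    {"slide":[0,0,1.0],"dr":[0,0,0],"jaw":12},
    {"slide":[0,0,1.0],"dr":[0,0,0],"jaw":12},
  ],
)

```text
clock: 9.7
position: [594.3, -5.6, 111.8]
ee_rot: [-0.111, 0.994, -0.0, 0.0]
contact_force: [-0.1, -0.1, -1.0]
gripper_width: 16.1
grasp_force: 58.6
```

```bash
python3 spd.py 6 side
```

```text
9.75 nan 0 -1.4
9.80 0.25 23 -1.2
9.85 0.47 49 -1.7
9.90 0.83 54 0.2
9.95 1.20 57 -0.9
10.00 1.57 60 -1.7
speed 6.758164682808462
z [594.31046495  -5.566458   111.82751937] f -1.1165497491897092 tq [0.03191081 0.01656258 0.00822994]
```

Emit:
step_arm(
  motion=[
    {"slide":[0,0,0.2],"dr":[0,0,0],"jaw":12},
    {"slide":[0,0,0.4],"dr":[0,0,0],"jaw":12},
    {"slide":[0,0,0.6],"dr":[0,0,0],"jaw":12},
    {"slide":[0,0,0.8],"dr":[0,0,0],"jaw":12},
    {"slide":[0,0,1.0],"dr":[0,0,0],"jaw":12},
    {"slide":[0,0,1.0],"dr":[0,0,0],"jaw":12},
    {"slide":[0,0,1.0],"dr":[0,0,0],"jaw":12},
    {"slide":[0,0,1.0],"dr":[0,0,0],"jaw":12},
  ],
)

```text
clock: 11.0
position: [594.3, -5.6, 110.8]
ee_rot: [-0.111, 0.994, 0.0, 0.0]
contact_force: [0.4, 0.3, -0.9]
gripper_width: 16.1
grasp_force: 58.8
```

```bash
python3 spd.py 6 side
```

```text
11.05 3.02 44 -0.8
11.10 -2.90 43 0.3
11.15 -2.52 47 -0.6
11.20 -2.13 46 -1.3
11.25 -1.77 48 -1.6
11.30 -1.41 46 0.3
speed 7.4350648647095685
z [594.31766123  -5.57567875 110.82995303] f -0.6029030552791069 tq [ 0.08198821  0.00984209 -0.03972368]
```

Emit:
step_arm(
  motion=[
    {"slide":[0,0,0.2],"dr":[0,0,0],"jaw":12},
    {"slide":[0,0,0.4],"dr":[0,0,0],"jaw":12},
    {"slide":[0,0,0.6],"dr":[0,0,0],"jaw":12},
    {"slide":[0,0,0.8],"dr":[0,0,0],"jaw":12},
    {"slide":[0,0,1.0],"dr":[0,0,0],"jaw":12},
    {"slide":[0,0,1.0],"dr":[0,0,0],"jaw":12},
    {"slide":[0,0,1.0],"dr":[0,0,0],"jaw":12},
    {"slide":[0,0,1.0],"dr":[0,0,0],"jaw":12},
  ],
)

```text
clock: 12.3
position: [594.3, -5.6, 109.9]
ee_rot: [-0.111, 0.994, 0.0, 0.0]
contact_force: [0.2, 1.3, -0.8]
gripper_width: 16.3
grasp_force: 60.5
```

```bash
python3 spd.py 6 side
```

```text
12.35 -1.30 51 -0.0
12.40 -1.05 50 0.0
12.45 -0.92 27 1.5
12.50 -0.71 7 -0.3
12.55 nan 0 4.9
12.60 0.20 18 -1.1
speed 5.816019959728786
z [594.34164368  -5.47732534 109.83082706] f 0.8360331311006375 tq [ 0.03774403 -0.04431901  0.06208651]
```

Emit:
step_arm(
  motion=[
    {"slide":[0,0,0.9],"dr":[0,0,0],"jaw":12},
    {"slide":[0,0,1.8],"dr":[0,0,0],"jaw":12},
    {"slide":[0,0,2.4],"dr":[0,0,0],"jaw":12},
    {"slide":[0,0,2.4],"dr":[0,0,0],"jaw":12},
    {"slide":[0,0,2.4],"dr":[0,0,0],"jaw":12},
    {"slide":[0,0,2.4],"dr":[0,0,0],"jaw":12},
    {"slide":[0,0,2.4],"dr":[0,0,0],"jaw":12},
    {"slide":[0,0,2.4],"dr":[0,0,0],"jaw":12},
  ],
)

```text
clock: 13.6
position: [594.3, -5.6, 107.5]
ee_rot: [-0.111, 0.994, 0.0, 0.0]
contact_force: [-0.2, 0.3, 2.3]
gripper_width: 16.4
grasp_force: 60.9
```

```bash
python3 spd.py 6 side
```

```text
13.65 -2.88 47 1.4
13.70 -2.77 51 0.8
13.75 -2.67 46 2.4
13.80 -2.52 51 1.3
13.85 -2.42 48 1.3
13.90 -2.31 48 0.6
speed 2.31783729796092
z [594.32737389  -5.57755683 107.43124203] f 1.2963072646944593 tq [0.35319431 0.02039267 0.04497339]
```

Emit:
step_arm(
  motion=[
    {"slide":[0,0,0.4],"dr":[0,0,0],"jaw":12},
    {"slide":[0,0,0.6],"dr":[0,0,0],"jaw":12},
    {"slide":[0,0,0.6],"dr":[0,0,0],"jaw":12},
    {"slide":[0,0,0.6],"dr":[0,0,0],"jaw":12},
    {"slide":[0,0,0.6],"dr":[0,0,0],"jaw":12},
    {"slide":[0,0,0.6],"dr":[0,0,0],"jaw":12},
    {"slide":[0,0,0.6],"dr":[0,0,0],"jaw":12},
    {"slide":[0,0,0.6],"dr":[0,0,0],"jaw":12},
  ],
)

```text
clock: 14.9
position: [594.3, -5.6, 106.8]
ee_rot: [-0.111, 0.994, 0.0, 0.0]
contact_force: [-0.1, 1.0, 1.5]
gripper_width: 16.2
grasp_force: 60.8
```

```bash
python3 spd.py 5 side
```

```text
14.95 -0.82 14 2.1
15.00 -0.76 10 2.2
15.05 -0.70 8 2.3
15.10 -0.65 5 2.1
15.15 -0.60 3 2.6
speed 1.0971937616981238
z [594.28481962  -5.589829   106.79336345] f 2.2635132698015497 tq [0.46836669 0.00058171 0.0141663 ]
```

Emit:
step_arm(
  motion=[
    {"slide":[0,0,0],"dr":[0,0,0],"jaw":12},
    {"slide":[0,0,0],"dr":[0,0,0],"jaw":12},
    {"slide":[0,0,0],"dr":[0,0,0],"jaw":12},
    {"slide":[0,0,0],"dr":[0,0,0],"jaw":12},
    {"slide":[0,0,0],"dr":[0,0,0],"jaw":12},
    {"slide":[0,0,0],"dr":[0,0,0],"jaw":12},
    {"slide":[0,0,0],"dr":[0,0,0],"jaw":12},
    {"slide":[0,0,0],"dr":[0,0,0],"jaw":12},
  ],
)

```text
clock: 16.15
position: [594.2, -5.6, 106.8]
ee_rot: [-0.111, 0.994, 0.0, -0.0]
contact_force: [-0.9, 1.7, -1.6]
gripper_width: 16.4
grasp_force: 60.6
```

```bash
python3 spd.py 5 side
```

```text
16.20 0.17 5 -1.4
16.25 0.17 5 -2.1
16.30 0.17 5 -1.8
16.35 0.17 5 -0.8
16.40 0.17 5 -1.0
speed -5.3857380760213e-17
z [594.25916476  -5.57274742 106.81889499] f -1.3953064300688471 tq [ 0.55831159  0.13687369 -0.00136409]
```

Emit:
step_arm(
  motion=[
    {"slide":[0,0,0.8],"dr":[0,0,0],"jaw":12},
    {"slide":[0,0,2],"dr":[0,0,0],"jaw":12},
    {"slide":[0,0,3.5],"dr":[0,0,0],"jaw":12},
    {"slide":[0,0,5],"dr":[0,0,0],"jaw":12},
    {"slide":[0,0,6.5],"dr":[0,0,0],"jaw":12},
    {"slide":[0,0,8],"dr":[0,0,0],"jaw":12},
    {"slide":[0,0,9.5],"dr":[0,0,0],"jaw":12},
    {"slide":[0,0,11],"dr":[0,0,0],"jaw":12},
  ],
)

```text
clock: 17.4
position: [594.3, -5.6, 95.7]
ee_rot: [-0.111, 0.994, 0.0, -0.0]
contact_force: [0.6, 2.2, -0.5]
gripper_width: 16.8
grasp_force: 60.6
```

```bash
python3 spd.py 4 side
```

```text
17.45 0.17 5 -0.4
17.50 0.17 5 0.6
17.55 0.16 4 -0.2
17.60 0.16 4 -0.5
speed -0.07416443962741368
z [594.25416402  -5.58755586  95.73559538] f -0.1285147964611048 tq [ 0.49891424  0.0585177  -0.03860535]
```

Emit:
step_arm(
  motion=[
    {"slide":[0,0,0.5],"dr":[0,0,0],"jaw":12},
    {"slide":[0,0,1],"dr":[0,0,0],"jaw":12},
    {"slide":[0,0,1.5],"dr":[0,0,0],"jaw":12},
    {"slide":[0,0,2],"dr":[0,0,0],"jaw":12},
    {"slide":[0,0,2.4],"dr":[0,0,0],"jaw":12},
    {"slide":[0,0,2.8],"dr":[0,0,0],"jaw":12},
    {"slide":[0,0,3],"dr":[0,0,0],"jaw":12},
    {"slide":[0,0,3],"dr":[0,0,0],"jaw":12},
  ],
)

```text
clock: 18.6
position: [594.3, -5.6, 92.8]
ee_rot: [-0.111, 0.994, 0.0, 0.0]
contact_force: [-0.2, 1.5, -0.2]
gripper_width: 16.4
grasp_force: 60.6
```

```bash
python3 spd.py 4 side
```

```text
18.65 0.17 5 -0.1
18.70 0.17 5 -1.0
18.75 0.17 5 -0.3
18.80 0.17 5 -0.8
speed 1.150988746074582e-16
z [594.32011573  -5.59224725  92.79959866] f -0.5644500018610404 tq [0.52949671 0.06380697 0.0531888 ]
```

Emit:
step_arm(
  motion=[
    {"slide":[0,0,0.1],"dr":[0,0,0],"jaw":12},
    {"slide":[0,0,0.2],"dr":[0,0,0],"jaw":12},
    {"slide":[0,0,0.3],"dr":[0,0,0],"jaw":12},
    {"slide":[0,0,0.4],"dr":[0,0,0],"jaw":12},
    {"slide":[0,0,0.5],"dr":[0,0,0],"jaw":12},
    {"slide":[0,0,0.6],"dr":[0,0,0],"jaw":12},
    {"slide":[0,0,0.7],"dr":[0,0,0],"jaw":12},
    {"slide":[0,0,0.7],"dr":[0,0,0],"jaw":12},
  ],
)

```text
clock: 19.8
position: [594.3, -5.6, 92.3]
ee_rot: [-0.111, 0.994, -0.0, 0.0]
contact_force: [-0.9, 1.4, 1.4]
gripper_width: 16.4
grasp_force: 60.7
```

```bash
python3 spd.py 4 side; python3 look.py 4
```

```text
19.85 0.17 5 1.0
19.90 0.17 5 2.0
19.95 0.17 5 1.3
20.00 0.17 5 2.3
speed -2.4466925132027397e-16
z [594.32230111  -5.59973238  92.28250374] f 1.642823935448704 tq [ 0.55277177  0.1941357  -0.01642508]
[594.33355265  -5.58163764  92.29380204] [-1.10694739e-01  9.93854452e-01 -1.25572293e-05  5.84615905e-05] [-0.46033337  1.17155744  1.79192993] [ 0.55856715  0.33507353 -0.00163868] 16.51923249349458 20.1
[(271, 217), (281, 196)]
```

View pics/c4.png

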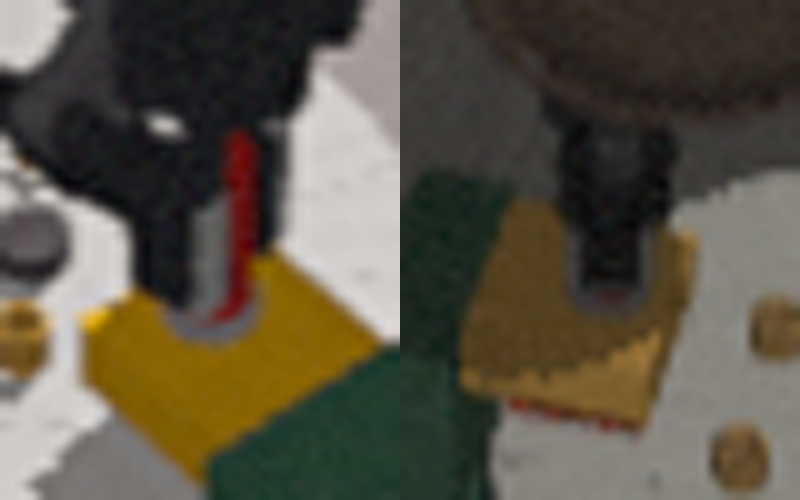

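Contact force rose about 2.5 N, and both views show the collar flat on the guide: scene (212,320), side (609,295) in the crop. I release it and back away.

Emit:
step_arm(
  motion=[
    {"slide":[0,0,0],"dr":[0,0,0],"jaw":25},
    {"slide":[0,0,0],"dr":[0,0,0],"jaw":45},
    {"slide":[0,0,0],"dr":[0,0,0],"jaw":50},
    {"slide":[0,0,0],"dr":[0,0,0],"jaw":50},
    {"slide":[0,0,-15],"dr":[0,0,0],"jaw":50},
    {"slide":[0,0,-45],"dr":[0,0,0],"jaw":50},
    {"slide":[0,0,-90],"dr":[0,0,0],"jaw":50},
    {"slide":[0,0,-130],"dr":[0,0,0],"jaw":50},
  ],
)

```text
clock: 21.15
position: [594.6, -5.7, 225.1]
ee_rot: [-0.111, 0.994, -0.0, 0.001]
contact_force: [1.5, 0.2, 0.8]
gripper_width: 50.1
grasp_force: 0.0
```

Emit:
step_arm(
  motion=[
    {"slide":[20,0,-20],"dr":[0,0,0],"jaw":50},
    {"slide":[50,0,-30],"dr":[0,0,0],"jaw":50},
    {"slide":[80,0,-30],"dr":[0,0,0],"jaw":50},
    {"slide":[100,0,-30],"dr":[0,0,0],"jaw":50},
    {"slide":[100,0,-30],"dr":[0,0,0],"jaw":50},
    {"slide":[100,0,-30],"dr":[0,0,0],"jaw":50},
    {"slide":[100,0,-30],"dr":[0,0,0],"jaw":50},
    {"slide":[100,0,-30],"dr":[0,0,0],"jaw":50},
  ],
)

```text
clock: 22.15
position: [497.2, -27.5, 251.8]
ee_rot: [-0.111, 0.994, -0.0, -0.0]
contact_force: [-0.5, 0.1, -0.6]
gripper_width: 50.2
grasp_force: 0.0
```

```bash
python3 spd.py 4 side; python3 look.py 5
```

```text
22.20 -0.36 42 0.3
22.25 -0.37 43 -0.3
22.30 -0.36 43 -0.1
22.35 -0.36 42 -0.6
speed 0.011905647710099316
z [496.90887261 -27.53760184 251.9102288 ] f -0.1717505457233119 tq [0.02040397 0.02682435 0.0151366 ]
[496.81044688 -27.56969182 252.00137635] [-1.10653805e-01  9.93859005e-01 -1.78725154e-05 -1.12752754e-04] [-2.07284555 -0.28829495 -0.14090332] [ 0.00940966 -0.0010099  -0.01376158] 50.017704740013066 22.45
[(271, 217), (281, 196)]
```

View pics/c5.png

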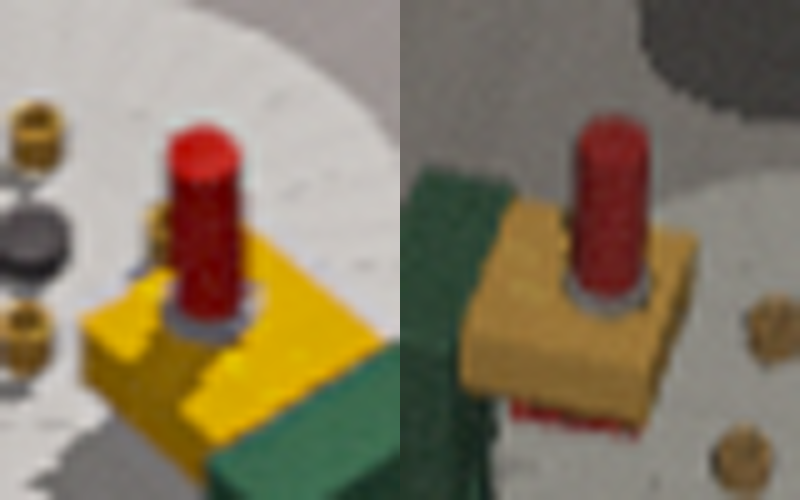

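The pin stands upright with its collar seated on the guide (scene crop (205,320), side crop (608,295)). The dial is still and the gripper is clear.

```bash
python3 -c "
from bench import arm
print(arm.job_done())"
```

```text
the job is handed in; nothing more can be done
None
```

The pin slowed the dial to about 1.1 rad/s, caught its hole and was pushed home and released; the dial stood still and the pin upright in the last pictures, and the job is handed in (no verdict came back).

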